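# Cover the dry-goods pots at closing time

### The arm

A 6-joint arm with a two-finger parallel gripper is mounted at the origin on the work surface. World frame = base frame: x ahead of the robot, y to its left, z up, the work surface at z = 0. Lengths are in m, angles in rad, forces in N, time in s.
With the tool pointing down it reaches from about 0.275 to 0.75 m from the base axis. Payload 10.2 kg.
Tool frame: the origin (TCP) lies midway between the tips of the shut fingers; the grasp point (between the pads) lies 19 mm behind it (env.hold_point_z is the distance from the TCP to the grasp point, in m); z points along the fingers, y is the line along which they close (so a half turn about z gives the same grasp; the last joint's range is limited). The gripper opens to 85 mm and grips with 20 to 120 N. Pads are 22 mm wide; open, the fingers measure 114 mm over their backs; the gripper's body (76 mm by 85 mm) begins 54 mm behind the grasp point. The pads swing forward as they close: fully open they stand 13 mm farther back than shut.
Start: joints at [0.972, 0.313, 1.498, -0, 1.331, -0.223], TCP at [0.193, 0.488, 0.199] pointing down, gripper open.
Joint ranges: [-2.94, 2.94], [-0.97, 2.17], [0.19, 2.56], [-1.23, 4.37], [0.02, 3.11], [-2.88, 2.88]. Speed limits (rad/s): [2.39, 2.39, 3.01, 3.14, 3.14, 3.14].

### API

Orientations are given as a unit quaternion [x, y, z, w].
In Python, from bench import env, kinematics, monitor, eyes, job gives the robot as it stands. The module is installed in compiled form; this text tells all that it offers. Calls block until the motion is done:
- env.reach(position, orientation): joint-space move of the TCP to a pose.
- env.movel(position, velocity=0.15, frame=None, guard=None): straight line of the TCP; frame=None keeps the orientation; velocity is the mean speed in m/s. With guard (N) it stops when the force on the tool has changed by that much, and returns True; else False.
- env.set_joints(angles): joint-space move.
- env.release() and env.close_gripper(effort=None): open the fingers fully, or close them until they stop; effort is the grip in N (None keeps the last).
- env.hold(seconds).
- kinematics.ik(position, orientation): joint angles nearest the present ones, or None.
- monitor.sense(): the state.
- eyes.grab_frame(name): name is "scene" or "top" or "wrist"; returns a dict with "frame" (384x512x3 uint8, red, green, blue), "mtx" (3x3 intrinsics, pixels), "view" (4x4, takes a point from world to camera coordinates). Camera axes: x right, y down, z forward; pixel columns grow to the right and rows downward; lengths in m; the calibration is good to about 2 mm. A picture is of the moment at which its call begins. There is no depth.
A pose or a line that the arm cannot do raises env.MotionError and nothing moves.
- job.hand_in(): hands the job in; it is judged then, once.
The state is a dict: "clock": time; "joints": joint angles; "qvel": joint speeds; "joint_efforts": joint torques, N m; "position": TCP position; "ee_rot": TCP orientation; "contact_force": force on the tool from outside, world axes, zero at the start; "ft_torque": the same for the moment, N m; "finger_gap": opening from 0.0 (shut) to 1.0 (fully open); "gripper_force": force on a finger pad.
Only numpy, scipy, OpenCV 4.12 (cv2) and the standard library are available. Lean on these libraries where they do the work, as an engineer would, in place of code of your own. Each camera call takes 0.05 s, during which the arm holds its last target. There are 200 camera calls.

### The job

Closing time: cover the three round pots and the rectangular pan on the counter, each with its own steel lid, the one that fits its size and shape, seated fully on the rim all round. Set the lids down without dropping them, let the pots stand where they are, and leave the porcelain bowl and the green scoop alone.

Things in the scene. Friction and masses are not known exactly. Their poses are not given: they have to be found in the camera images.
- lid_small: Small round steel lid, black knob up, lying on the counter. Plate 98 mm across, underside 10 mm above the origin, domed top 16 mm; knob 28 mm across from 26 to 42 mm, top 46 mm, on an 18 mm neck. Origin: centre of the underside of its 10 mm deep tapered plug (60 mm across below, 76 mm at the plate); z up. 70-250 g. Fits the small pot; seated when the plate rests on the rim.
- lid_medium: Medium round steel lid, black knob up, lying on the counter. Plate 123 mm across, underside 10 mm above the origin, domed top 16 mm; knob 28 mm across from 26 to 42 mm, top 46 mm, on an 18 mm neck. Origin: centre of the underside of its 10 mm deep tapered plug (85 mm across below, 101 mm at the plate); z up. 70-250 g. Fits the medium pot; seated when the plate rests on the rim.
- lid_large: Large round steel lid, black knob up, lying on the counter. Plate 148 mm across, underside 10 mm above the origin, domed top 16 mm; knob 28 mm across from 26 to 42 mm, top 46 mm, on an 18 mm neck. Origin: centre of the underside of its 10 mm deep tapered plug (110 mm across below, 126 mm at the plate); z up. 70-250 g. Fits the large pot; seated when the plate rests on the rim.
- lid_pan: Rectangular steel lid with strap handle, lying on the counter. Plate 156 (x) x 96 (y) mm, underside 10 mm above the origin, top 15 mm. Handle: bar along x at the middle, 70 mm long, 14 mm wide, from 36 to 46 mm, on feet 30 mm either side. Origin: centre of the underside of its 10 mm deep tapered skirt (112 x 52 mm below, 128 x 68 mm at the plate); z up. 110-230 g. Fits the pan, either way round.
- pot_small: Small round stainless steel pot, open, holding garlic bulbs; loose on the counter. 90 mm across outside, 84 mm inside the mouth, 60 mm high, wall 3 mm. Origin: centre of its underside, z up; the rim lies 60 mm above it. With its lid seated, the lid's origin is 50 mm above the pot's origin.
- pot_medium: Medium round stainless steel pot, open, holding lumps of rock sugar; loose on the counter. 115 mm across outside, 109 mm inside the mouth, 70 mm high, wall 3 mm. Origin: centre of its underside, z up; the rim lies 70 mm above it. With its lid seated, the lid's origin is 60 mm above the pot's origin.
- pot_large: Large round stainless steel pot, open, holding dried mushrooms; loose on the counter. 140 mm across outside, 134 mm inside the mouth, 75 mm high, wall 3 mm. Origin: centre of its underside, z up; the rim lies 75 mm above it. With its lid seated, the lid's origin is 65 mm above the pot's origin.
- pan: Rectangular stainless steel pan, open, holding salted eggs, loose. 150 x 90 mm over its rim flange (long side along its x), mouth 136 x 76 mm, 60 mm high. Origin: centre of its underside, z up; the rim lies 60 mm above it. With its lid seated, the lid's origin is 50 mm above the pan's origin and its long side lies along the pan's.
- bowl: White porcelain rice bowl, 114 mm across and 55 mm high, standing on the counter. Bystander. Origin: centre of its underside.
- scoop: Green plastic scoop, about 185 mm long, 62 mm wide and 34 mm high, lying on the counter. Bystander. Origin: near its middle, on the counter; x along it towards the open mouth.
Things that resemble listed ones, but are neither listed nor needed, are in the scene too. Leave any pink look-alike of the lid_pan alone.

How it is judged:
At the end, for the whole second after the job is handed in: Each lid on its own vessel: centred to 10 mm, seated height to 4 mm, level to 0.06 rad, the rectangular one along its pan to 0.12 rad (either way round), released, at rest; vessels upright, within 40 mm of where they stood; bowl and scoop within 25 mm (horizontal distance between lid_small and pot_small below 0.01 m and z of lid_small in the frame of pot_small between 0.046 and 0.054 m and angle between each of lid_small, pot_small, lid_medium, pot_medium, lid_large, pot_large, lid_pan, pan's own z axis and vertical below 0.06 rad and distance of each of pot_small, pot_medium, pot_large, pan from where it was at the start of the episode below 0.04 m and linear speed of each of lid_small, pot_small, lid_medium, pot_medium, lid_large, pot_large, lid_pan, pan below 0.02 m/s and angular speed of each of lid_small, lid_medium, lid_large, lid_pan below 0.2 rad/s and contact force between the fingers and lid_small below 0.05 N and horizontal distance between lid_medium and pot_medium below 0.01 m and z of lid_medium in the frame of pot_medium between 0.056 and 0.064 m and contact force between the fingers and lid_medium below 0.05 N and horizontal distance between lid_large and pot_large below 0.01 m and z of lid_large in the frame of pot_large between 0.061 and 0.069 m and contact force between the fingers and lid_large below 0.05 N and horizontal distance between lid_pan and pan below 0.01 m and z of lid_pan in the frame of pan between 0.046 and 0.054 m and contact force between the fingers and lid_pan below 0.05 N and angle between the x axis of lid_pan and the x axis of pan, either way round below 0.12 rad and distance of each of bowl, scoop from where it was at the start of the episode below 0.025 m); the robot touches nothing.
It fails at once if a lid is dropped or thrown: it moves faster than 0.7 m/s with no finger on it (a fall of some 25 mm) ((contact force between the fingers and lid_small below 0.02 N and linear speed of lid_small above 0.7 m/s) or (contact force between the fingers and lid_medium below 0.02 N and linear speed of lid_medium above 0.7 m/s) or (contact force between the fingers and lid_large below 0.02 N and linear speed of lid_large above 0.7 m/s) or (contact force between the fingers and lid_pan below 0.02 N and linear speed of lid_pan above 0.7 m/s)).
It fails at once if a pot or the pan is tipped by more than 0.35 rad (angle between any of pot_small, pot_medium, pot_large, pan's own z axis and vertical above 0.35 rad).
It fails at once if the bowl or the scoop is pushed more than 25 mm (distance of any of bowl, scoop from where it was at the start of the episode above 0.025 m).
It also fails if it takes over 112 s, if anything falls off the work surface, if the arm or the gripper's body presses on something with over 40 N, if the wrist force passes 120 N, or if a joint passes its speed limit or range.

## Working session

There is one attempt and no reset: what is moved stays moved. The work goes in short steps, each a Python script; the robot and the scene stay as the last script left them, time stands still between calls to the robot, and variables do not carry over. Pictures are saved under pics/ and viewed, at most 14 in all, crops included, and the job is handed in when it is done.

```bash
mkdir -p pics; cat > h.py <<'E'
import numpy as np,cv2
from bench import env,kinematics,monitor,eyes,job
def save(f,n): cv2.imwrite('pics/'+n,cv2.cvtColor(f,cv2.COLOR_RGB2BGR))
def ray(g,px,z):
    R=g['view'][:3,:3];t=g['view'][:3,3];c=-R.T@t
    d=R.T@np.linalg.solve(g['mtx'],[px[0],px[1],1.]); return c+d*(z-c[2])/d[2]
def proj(g,p):
    q=g['mtx']@(g['view'][:3,:3]@np.array(p)+g['view'][:3,3]); return q[:2]/q[2]
E
python3 - <<'E'
from h import *
for n in('top','scene'):
    g=eyes.grab_frame(n); save(g['frame'],n+'0.png'); save(cv2.resize(g['frame'],(800,600),interpolation=cv2.INTER_CUBIC),n+'1.png'); np.savez(n+'0.npz',**g)
    print(n,-g['view'][:3,:3].T@g['view'][:3,3],g['mtx'][0,0])
s=monitor.sense();print(s['clock'],s['ee_rot'],env.hold_point_z)
E
```

```text
top [0.28564731 0.00469185 1.39486495] 368.41736942728
scene [1.42049768 0.37440851 1.13557035] 409.69904283221746
0.1 [ 1.86788830e-01  9.82399912e-01 -5.35752548e-04 -2.44263005e-04] 0.0187
```

View pics/top1.png

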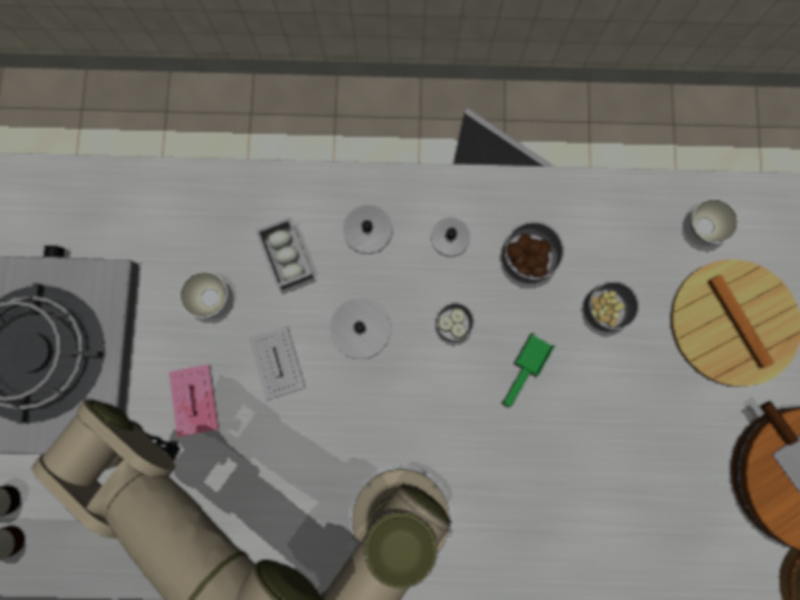

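View pics/scene1.png

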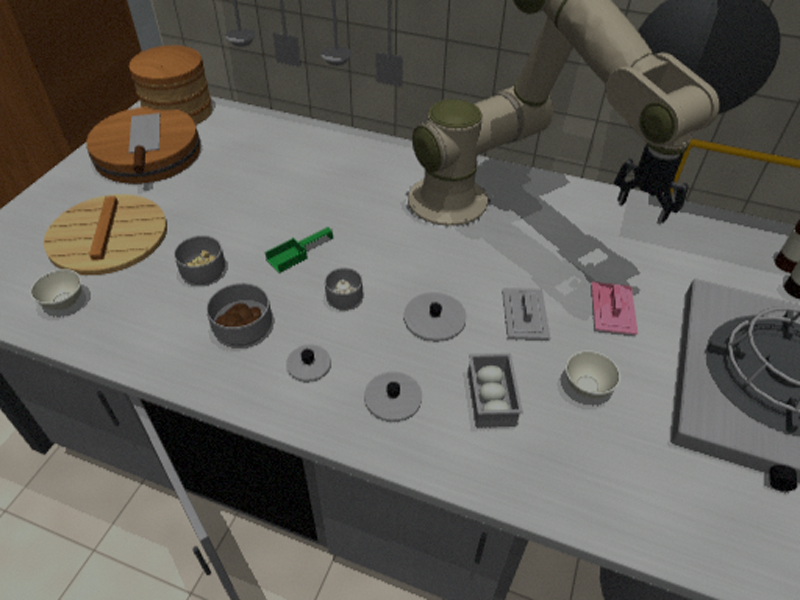

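Top view (800x600 px): there are two rectangular lids, a grey steel one at (278,362) and a pink one at (193,400). The grey one is lid_pan. The pink one is the look-alike, so I'll leave it.
- **Round lids:** small (450,237), medium (367,229), large (360,328).
- **Pots:** small with garlic (454,324), medium with sugar (610,308), large with mushrooms (532,254).
- **Pan:** (286,255).
- **Bystanders:** bowls at (205,297) and (713,222), scoop at (528,370).

Next I'll get rough positions and take wrist overviews from above the lids and the pots.

```bash
python3 - <<'E'
from h import *
g=dict(np.load('top0.npz'))
for n,p,z in [('ls',(450,234),.044),('lm',(367,227),.044),('ll',(360,327),.044),('lp',(278,362),.045),('ps',(454,323),.06),('pm',(610,308),.07),('pl',(532,254),.075),('pan',(286,255),.06),('pink',(193,400),.04),('scoop',(528,370),.03)]:
    print(n,ray(g,np.array(p)*.64-.18,z).round(3))
q=[0.7071068,-0.7071068,0,0]
from scipy.spatial.transform import Rotation as Ro
for yaw in (0,90,-90,180):
    q=(Ro.from_euler('z',yaw,degrees=True)*Ro.from_quat([1,0,0,0])).as_quat()
    for p in ([.45,.12,.40],[.45,-.15,.4],[.45,.12,.33]):
        print(yaw,p,None if (k:=kinematics.ik(p,q)) is None else k)
p=[.43,.12,.40]
q=(Ro.from_euler('z',90,degrees=True)*Ro.from_quat([1,0,0,0])).as_quat()
for y,n in ((.12,'w1'),(-.17,'w2')):
    try: env.reach([.43,y,.38],q)
    except Exception as e: print(e);continue
    g=eyes.grab_frame('wrist'); np.savez(n+'.npz',**g); save(g['frame'],n+'.png')
    print(n,(-g['view'][:3,:3].T@g['view'][:3,3]).round(3),g['mtx'][0,0],monitor.sense()['clock'])
a=[cv2.imread(f'pics/{n}.png') for n in('w1','w2')]
cv2.imwrite('pics/w12.png',cv2.resize(np.hstack(a),(800,300),interpolation=cv2.INTER_AREA))
E
```

```text
ls [ 0.671 -0.105  0.044]
lm [0.683 0.097 0.044]
ll [0.439 0.105 0.044]
lp [0.352 0.294 0.045]
ps [ 0.452 -0.115  0.06 ]
pm [ 0.495 -0.478  0.07 ]
pl [ 0.619 -0.296  0.075]
pan [0.605 0.285 0.06 ]
pink [0.26  0.487 0.04 ]
scoop [ 0.349 -0.294  0.03 ]
0 [0.45, 0.12, 0.4] [ 8.21332013e-03  1.25237540e-01  1.21987815e+00 -4.44089210e-16
  1.79647697e+00  1.57900965e+00]
0 [0.45, -0.15, 0.4] [-5.69457898e-01  1.46057559e-01  1.19593817e+00 -4.44089210e-16
  1.79959693e+00  1.00133843e+00]
0 [0.45, 0.12, 0.33] [ 8.21332013e-03  1.18833683e-01  1.40276515e+00 -4.44089210e-16
  1.61999383e+00  1.57900965e+00]
90 [0.45, 0.12, 0.4] [ 8.21332013e-03  1.25237540e-01  1.21987815e+00 -4.44089210e-16
  1.79647697e+00  8.21332013e-03]
90 [0.45, -0.15, 0.4] [-5.69457898e-01  1.46057559e-01  1.19593817e+00 -4.44089210e-16
  1.79959693e+00 -5.69457898e-01]
90 [0.45, 0.12, 0.33] [ 8.21332013e-03  1.18833683e-01  1.40276515e+00 -4.44089210e-16
  1.61999383e+00  8.21332013e-03]
-90 [0.45, 0.12, 0.4] None
-90 [0.45, -0.15, 0.4] [-5.69457898e-01  1.46057559e-01  1.19593817e+00 -4.44089210e-16
  1.79959693e+00  2.57213476e+00]
-90 [0.45, 0.12, 0.33] None
180 [0.45, 0.12, 0.4] [ 8.21332013e-03  1.25237540e-01  1.21987815e+00 -4.44089210e-16
  1.79647697e+00 -1.56258301e+00]
180 [0.45, -0.15, 0.4] [-5.69457898e-01  1.46057559e-01  1.19593817e+00 -4.44089210e-16
  1.79959693e+00 -2.14025422e+00]
180 [0.45, 0.12, 0.33] [ 8.21332013e-03  1.18833683e-01  1.40276515e+00 -4.44089210e-16
  1.61999383e+00 -1.56258301e+00]
w1 [0.429 0.194 0.554] 309.5045896209256 1.8833
w2 [ 0.43  -0.096  0.555] 309.5045896209256 3.05
```

View pics/w12.png

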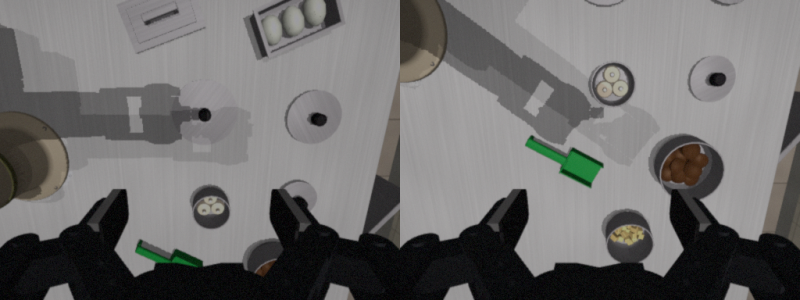

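The wrist overviews show every object. I'll centre the wrist camera over each one from about 0.42 m, save the views, and look at a montage.

```bash
cat >> h.py <<'E'
from scipy.spatial.transform import Rotation as Ro
def quat(yaw): return (Ro.from_euler('z',yaw)*Ro.from_quat([1,0,0,0])).as_quat()
def look(p,name,h=.25):
    a=np.arctan2(p[1],p[0]); u=np.array([np.cos(a),np.sin(a)])
    env.reach([*(np.array(p[:2])-.075*u),h],quat(a)); env.hold(.15)
    g=eyes.grab_frame('wrist'); np.savez(name+'.npz',**g); return g
E
python3 - <<'E'
from h import *
O=dict(pm=(.495,-.478),pl=(.619,-.296),ps=(.452,-.115),ls=(.671,-.105),lm=(.683,.097),ll=(.439,.105),lp=(.352,.294),pan=(.605,.285))
t=[]
for n,p in O.items():
    g=look(p,'v_'+n); t.append(cv2.resize(g['frame'],(200*2,150*2))[:,:]); print(n,proj(g,[*p,.05]).round(),g['view'][2,:3].round(3))
im=np.vstack([np.hstack(t[:4]),np.hstack(t[4:])]); save(cv2.resize(im,(800,300),interpolation=cv2.INTER_AREA),'mont.png'); print(monitor.sense()['clock'])
E
```

```text
pm [254.  94.] [-0.207  0.2   -0.958]
pl [252.  94.] [-0.259  0.125 -0.958]
ps [253.  94.] [-0.279  0.071 -0.958]
ls [253.  93.] [-0.283  0.044 -0.958]
lm [252.  93.] [-0.285 -0.04  -0.958]
ll [253.  94.] [-0.28  -0.067 -0.958]
lp [253.  93.] [-0.221 -0.185 -0.957]
pan [254.  93.] [-0.259 -0.123 -0.958]
12.425
```

View pics/mont.png

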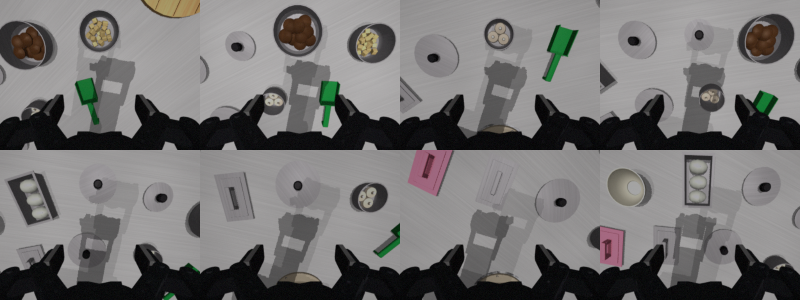

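```bash
cat > det.py <<'E'
from h import *
from scipy.optimize import least_squares
Z=dict(pm=.07,pl=.075,ps=.06,pan=.06,ls=.044,lm=.044,ll=.044,lp=.046)
def det(n,g,th=None):
    f=g['frame']; gray=cv2.cvtColor(f,cv2.COLOR_RGB2GRAY); z=Z[n]
    c0=np.array([253,94]); x0,x1,y0,y1=158,348,0,170
    if n in('ls','lm','ll'): th=th or 45
    m=(gray<(th or 95)).astype(np.uint8); m[:,:x0]=0;m[:,x1:]=0;m[y1:]=0
    if n in ('pm','pl','ps','pan'): m=cv2.morphologyEx(m,cv2.MORPH_CLOSE,np.ones((3,3)))
    cs,_=cv2.findContours(m,cv2.RETR_EXTERNAL,cv2.CHAIN_APPROX_NONE)
    cs=[c for c in cs if cv2.contourArea(c)>25]
    c=max(cs,key=lambda c:cv2.contourArea(c)/(1+np.hypot(*(c[:,0].mean(0)-c0))))
    P=np.array([ray(g,p,z)[:2] for p in c[:,0]])
    if n in('pan','lp'):
        r=cv2.minAreaRect((P*1000).astype(np.float32)); b=cv2.boxPoints(r)
        e=max(b[1]-b[0],b[2]-b[1],key=np.linalg.norm)
        return np.array(r[0])/1000,(np.arctan2(e[1],e[0]),r[1]),c
    s=least_squares(lambda q:np.hypot(*(P-q[:2]).T)-q[2],[*P.mean(0),.05],loss='soft_l1',f_scale=.001).x
    return s[:2],s[2],c
if __name__=='__main__':
    t=[]
    for n in Z:
        g=dict(np.load(f'v_{n}.npz')); im=g['frame'].copy()
        p,r,c=det(n,g); cv2.drawContours(im,[c],-1,(255,0,0),1)
        cv2.circle(im,tuple(proj(g,[*p,Z[n]]).astype(int)),2,(0,255,0),-1); print(n,p.round(4),r)
        t.append(im[0:170,158:348])
    save(np.vstack([np.hstack(t[:4]),np.hstack(t[4:])]),'det.png')
E
python3 det.py
```

```text
pm [ 0.5047 -0.4865] 0.05367595895648345
pl [ 0.6305 -0.2992] 0.06599491034751324
ps [ 0.4588 -0.1163] 0.04131514360518447
pan [0.6141 0.2947] (np.float32(0.41201863), (135.8986358642578, 75.44147491455078))
ls [ 0.6759 -0.1059] 0.01241551041116724
lm [0.6897 0.0999] 0.01232847564896479
ll [0.4415 0.1095] 0.012340136542756366
lp [0.3851 0.1739] (np.float32(0.7788918), (34.035789489746094, 2.4374306201934814))
```

View pics/det.png

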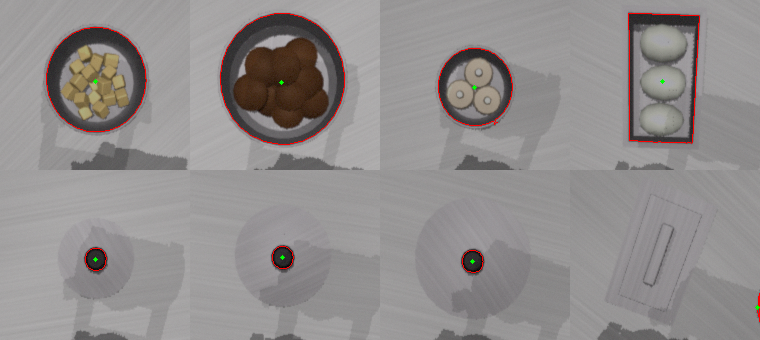

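The detections match the expected sizes: mouth radii 53.7, 66, 41 mm and the pan mouth 136x75 mm. Each knob dot sits on its lid. The steel lid_pan's handle has corners near (643,284) to (669,225) in the crop, and that lid is grey, not pink. I'll start with the small lid.

```bash
cat >> h.py <<'E'
def go(p,yaw,z):
    for y in (yaw,yaw+np.pi,yaw-np.pi):
        k=kinematics.ik([*p,z],quat(y))
        if k is not None and abs(k[5])<2.7: env.reach([*p,z],quat(y)); return y
    raise SystemExit('no ik')
def pick(p,yaw,zg,up=.2):
    env.release(); go(p,yaw,.13); env.movel([*p,zg],.1); env.close_gripper(40)
    s=monitor.sense(); print('grip',s['finger_gap'],s['gripper_force'],s['position'])
    env.movel([*p,up],.15); s=monitor.sense(); print('lifted',s['finger_gap'],s['gripper_force'],s['contact_force'].round(2) if hasattr(s['contact_force'],'round') else s['contact_force'])
def place(p,yaw,zg,seat,up=.22):
    go(p,yaw,.2); z=zg+seat
    env.movel([*p,z+.014],.12); env.hold(.2)
    r=env.movel([*p,z-.005],.025,guard=6); s=monitor.sense(); print('stop',r,'above nominal',s['position'][2]-z,s['contact_force'])
    return r,s['position'][2]-z
def let(p,up=.2):
    env.release(); env.hold(.1); env.movel([*p,up],.15); print(monitor.sense()['clock'])
E
python3 - <<'E'
from h import *
a=np.arctan2
l=(.6759,-.1059);t=(.4588,-.1163)
pick(l,a(l[1],l[0]),.018)
r,d=place(t,a(t[1],t[0]),.018,.05)
if r and abs(d)<.004: let(t)
# handle of lid_pan
g=dict(np.load('v_lp.npz'))
A,B,C=[ray(g,(x-570+158,y-170),.046)[:2] for x,y in((649,284.5),(669,225),(659,254.5))]
print(A,B,C,a(*(B-A)[::-1]),np.linalg.norm(B-A))
g=look(t,'c_ps'); save(g['frame'][0:200,130:380],'c_ps.png')
E
```

```text
grip -0.0022933966467832373 0.0 [ 0.675881   -0.10591137  0.01797598]
lifted 0.002925363002149287 0.0 [-0.1  -0.22  0.12]
stop False above nominal -0.004905951898156402 [-0.4816069   1.04723737 -0.150481  ]
[0.32143275 0.29289353] [0.38700394 0.3165476 ] [0.35529262 0.30520558] 0.34620959668818774 0.06970721167269028
```

View pics/c_ps.png

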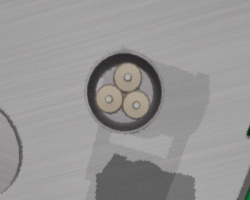

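The grip closed on nothing, and the pot is still open and undisturbed. I'll look at the lid again.

```bash
python3 - <<'E'
from h import *
from det import det
env.release()
l=(.6759,-.1059)
g=look(l,'c_ls'); p,r,c=det('ls',g); print(p,r); save(cv2.resize(g['frame'][0:200,130:380],(500,400)),'c_ls.png')
a=np.arctan2(p[1],p[0])
go(p,a,.06); 
g=eyes.grab_frame('wrist'); f1=g['frame']
save(f1,'c_ls2.png'); print(monitor.sense()['position'],monitor.sense()['clock'])
E
```

```text
[ 0.67595362 -0.10586101] 0.012325589054833698
[ 0.67683305 -0.10623844  0.06272903] 24.4083
```

View pics/c_ls2.png

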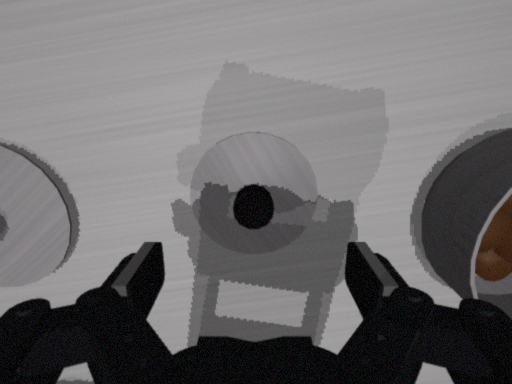

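```bash
python3 - <<'E'
from h import *
g=eyes.grab_frame('wrist'); s=monitor.sense(); R=Ro.from_quat(s['ee_rot']).as_matrix(); P=s['position']
print(P,R.round(3).tolist(), g['view'].round(4).tolist(), g['mtx'].tolist())
for q in([0,0,0],[0,.0425,-.013],[0,-.0425,-.013],[.011,.0425,-.013],[-.011,.0425,-.013],[0,0,-.0187]): print(q,proj(g,P+R@q).round(1))
print('knob',proj(g,[.676,-.1059,.046]), ray(g,(254,206),.046))
E
```

```text
[ 0.67680367 -0.10623793  0.06276509] [[0.988, -0.155, 0.004], [-0.155, -0.988, -0.001], [0.004, 0.001, -1.0]] [[-0.1549, -0.9879, 0.0008, -0.0008], [-0.9472, 0.1487, 0.2839, 0.659], [-0.2806, 0.0432, -0.9588, 0.443], [0.0, 0.0, 0.0, 1.0]] [[309.5045896209256, 0.0, 254.37640326586632], [0.0, 309.5045896209256, 188.22189002015247], [0.0, 0.0, 1.0]]
[0, 0, 0] [253.3 221.1]
[0, 0.0425, -0.013] [328.1 230. ]
[0, -0.0425, -0.013] [178.5 230. ]
[0.011, 0.0425, -0.013] [329.4 211.8]
[-0.011, 0.0425, -0.013] [326.8 247.4]
[0, 0, -0.0187] [253.2 234.3]
knob [253.08290733 212.46238599] [ 0.68038417 -0.10720271  0.046     ]
```

The lid hasn't moved, so the fingers missed the knob completely. I'll shut them at this height and compare where the tips appear with the projected TCP.

```bash
python3 - <<'E'
from h import *
P=monitor.sense()['position']; env.movel([P[0],P[1],.075]); env.close_gripper(20)
s=monitor.sense();P=s['position'];g=eyes.grab_frame('wrist'); a=g['frame'].copy(); q=proj(g,P); print(P,q,s['finger_gap'])
cv2.circle(a,tuple(q.astype(int)),2,(255,0,0),-1)
g=eyes.grab_frame('scene'); q=proj(g,P).astype(int); b=g['frame'].copy(); b[q[1],q[0]]=(255,0,0)
b=b[q[1]-48:q[1]+48,q[0]-50:q[0]+50]; print(q)
save(np.hstack([a[:,100:410],cv2.resize(b,(400,384),interpolation=cv2.INTER_NEAREST)]),'shut.png')
E
```

```text
[ 0.67681532 -0.1062513   0.07498979] [253.36270442 220.96682023] -0.00089524824869224
[195 220]
```

View pics/shut.png

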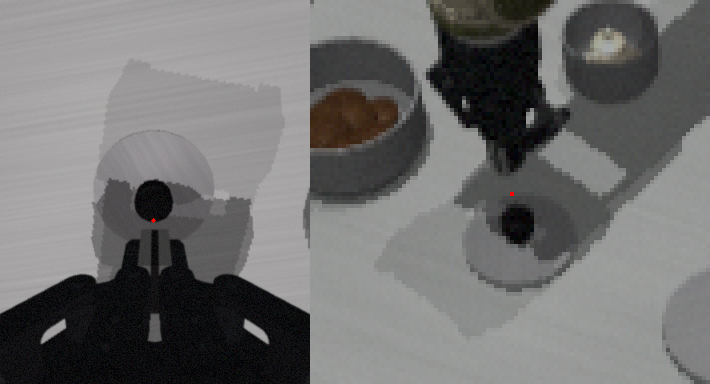

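Both views put the tips about 30 mm behind the reported TCP. In the wrist view the tip end is at row 229, not about 203. In the scene view it's 5–6 raw px above the mark. That fits the fingers closing just over the knob. I'll measure the offset by touching bare counter with the guard on.

```bash
python3 - <<'E'
from h import *
env.movel([.57,-.04,.075],.15); env.hold(.2)
env.movel([.57,-.04,.015],.1)
env.hold(.2)
print(env.movel([.57,-.04,-.032],.025,guard=4)); s=monitor.sense(); print(s['position'],s['contact_force'],s['clock'])
env.movel([.57,-.04,.1],.15)
E
```

```text
False
[ 0.57005742 -0.0400168  -0.03190594] [ 0.75471516 -0.05151218  0.35873245] 29.75
```

```bash
python3 - <<'E'
from h import *
env.movel([.57,-.04,-.025],.12); env.hold(.2)
print(env.movel([.57,-.04,-.055],.02,guard=4)); s=monitor.sense(); print(s['position'],s['contact_force'],s['clock'])
env.movel([.57,-.04,.1],.15)
E
```

```text
True
[ 0.57004561 -0.03999916 -0.03233407] [-2.0138549  -0.20986501  5.8231973 ] 32.8083
```

Contact came at a reported z of -0.032, so the fingertips sit 32 mm above the reported TCP. I'll correct the grasp heights for that and redo the small lid.

```bash
cat > one.py <<'E'
from h import *
import sys
O=dict(ls=(.6765,-.1059),lm=(.6897,.0999),ll=(.4415,.1095),ps=(.4588,-.1163),pm=(.5047,-.4865),pl=(.6305,-.2992))
def run(l,t,seat,zg=-.014):
    l,t=O[l],O[t]; a=lambda p:np.arctan2(p[1],p[0])
    pick(l,a(l),zg)
    if monitor.sense()['finger_gap']<.1: raise SystemExit('missed')
    r,d=place(t,a(t),zg,seat)
    if r and abs(d)<.004: let(t)
    else: print('HOLDING')
    g=look(t,'c'); return g
if __name__=='__main__':
    g=run(sys.argv[1],sys.argv[2],float(sys.argv[3])); save(cv2.resize(g['frame'][0:200,130:380],(500,400)),'c_'+sys.argv[2]+'_b.png')
E
sed -i 's/go(p,yaw,.13)/go(p,yaw,.10)/' h.py
python3 one.py ls ps .05
```

```text
grip 0.31283045068835286 39.55480635166168 [ 0.67665174 -0.10598514 -0.01374832]
lifted 0.31104230173012326 39.47273790836334 [ 0.23 -0.2  -1.02]
stop True above nominal 0.0001746230594122447 [-1.57955961 -0.17109611  6.57999939]
43.6167
```

The small lid seated right at the nominal height. Next are the large and medium lids.

```bash
python3 one.py ll pl .065 && python3 one.py lm pm .06; cd pics; python3 -c "
import cv2,numpy as np
cv2.imwrite('chk.png',cv2.resize(np.hstack([cv2.imread(f'c_{n}_b.png') for n in('ps','pl','pm')]),(800,213)))"
```

```text
grip 0.3124505715411195 39.113797545433044 [ 0.44161152  0.10948499 -0.0137551 ]
lifted 0.3146126241962349 39.42550599575043 [-0.78  0.17 -1.96]
stop True above nominal 0.0003151331694618495 [-0.54537585  0.21801685  4.78483682]
54.4917
grip 0.31400205435871403 39.56772029399872 [ 0.68989635  0.09985409 -0.01369158]
lifted 0.31340277579868314 39.45431113243103 [-0.12 -0.06 -1.52]
stop True above nominal 0.0002479924129473385 [-0.92374688  0.15326418  4.58463317]
66.5083
```

View pics/chk.png

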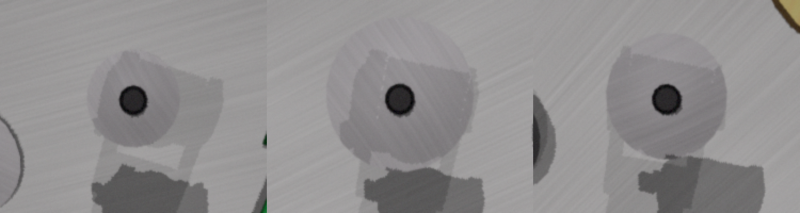

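All three round lids look flat and concentric, with knobs at (133,99), (400,99) and (666,99). Next is the grey steel lid_pan, confirmed in the earlier crop.

```bash
python3 - <<'E'
from h import *
l=(.3553,.3052);t=(.6141,.2947);zg=-.011
pick(l,.346,zg)
if monitor.sense()['finger_gap']<.08: raise SystemExit('missed')
r,d=place(t,.412,zg,.05)
if r and abs(d)<.004: let(t)
else: print('HOLDING')
g=look(t,'c_pan'); save(cv2.resize(g['frame'][0:200,130:380],(500,400)),'c_pan.png')
E
```

```text
grip 0.15097492412461655 41.14673852920532 [ 0.35536514  0.30519102 -0.01088323]
lifted 0.15555363032642489 40.68105340003967 [-0.54 -0.29 -1.52]
stop True above nominal -2.4746817606460803e-05 [-1.07784357 -0.30832536  4.59630775]
78.7083
```

View pics/c_pan.png

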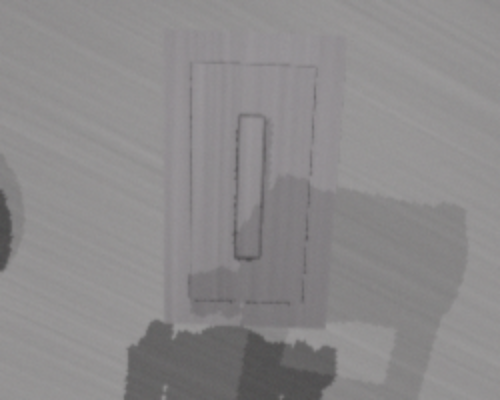

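The pan lid is level on the pan, with its handle from (250,115) to (248,258). I'll take one scene view to check everything, then hand in.

```bash
python3 - <<'E'
from h import *
g=eyes.grab_frame('scene'); save(cv2.resize(g['frame'][120:300,60:430],(800,389),interpolation=cv2.INTER_CUBIC),'fin.png')
E
```

```text
(no output)
```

View pics/fin.png

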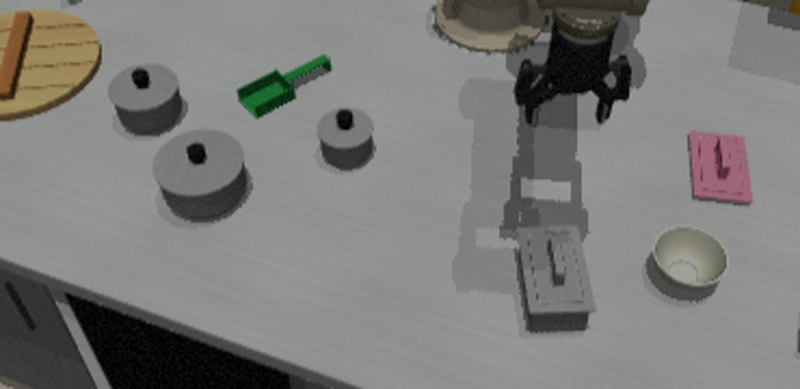

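All four lids sit flat: medium (145,85), large (198,160), small (345,125), pan (555,265). The scoop, bowl and pink lid are untouched.

```bash
python3 -c "
from bench import job
print(job.hand_in())"
```

```text
the job is handed in; nothing more can be done
None
```

All four lids are seated on their own vessels at nominal height, the bowl, scoop and pink look-alike were left alone, and the job is handed in at about 79 s on the clock; no verdict came back.

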